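Swing a battery-module boom into its test bay

ROBOT

A 6-joint arm with a two-finger parallel gripper is mounted at the origin on the work surface. World frame = base frame: x ahead of the robot, y to its left, z up, the work surface at z = 0. Lengths are in m, angles in rad, forces in N, time in s.
With the tool pointing down it reaches from about 0.25 to 0.775 m from the base axis. Payload 4 kg.
Tool frame: the origin (TCP) lies on the centre line of the jaws, within the pads' length; the fingertips stand 25 mm ahead of it and the grasp point (between the pads) lies 6 mm ahead of it; z points along the fingers, y is the line along which they close (so a half turn about z gives the same grasp; the last joint's range is limited). The gripper opens to 94 mm and grips with 3 to 60 N. Pads are 16 mm wide; open, the fingers measure 119 mm over their backs; the gripper's body (75 mm by 177 mm) begins 78 mm behind the grasp point.
Start: joints at [-1.372, 0.087, 1.371, -0, 1.684, -0.103], TCP at [0.163, -0.525, 0.231] pointing down, gripper open.
Joint ranges: [-3.1, 3.1], [-0.76, 2.03], [0.27, 2.55], [-1.08, 4.22], [0.17, 2.65], [-2.57, 2.57]. Speed limits (rad/s): [2.79, 2.79, 3.14, 3.14, 3.14, 3.14].

INTERFACE

Orientations are given as [roll, pitch, yaw] about the fixed x, y, z axes, in that order (R = Rz(yaw) Ry(pitch) Rx(roll)).
In Python, from rig import observe, read_camera, camera_model, sign_off, outline_of, mark_of gives the robot as it stands. The module is installed in compiled form; this text tells all that it offers.
- The arm moves only by the tool servo_tool, never from a script. Its argument "deltas" is one flat list of numbers, 7 for each row, row after row: the opening, from 0 (shut) to 1 (fully open), then the shift along the tool's x, y, z in mm, then the turn, a rotation vector about the tool's x, y, z in rad. A call has 1 to 20 rows; each row shifts and turns the commanded pose from where the row before left it, along the tool's axes as they then stand; what a row does not reach is not made up. A row lasts 1/12 s, in which the tool goes at most 41.7 mm and 7.16 degrees, less where a joint would pass 70% of its speed; a pose out of reach is approached as far as the arm can. A call is refused whole if a number of a shift passes 41.7 or a number of a turn 0.125, either way. A call with a gripper value outside its range is refused whole. The fingers move at their own pace and stop on an object; "newtons" is the grip in N (left out, the last holds). Time passes only in rows, so rows that do not move let the fingers close. It gives the time, the measured TCP pose, the force, the opening and the grip force at its end, in the units of the state.
- observe(): the state, without advancing time (a new reading comes with each control period).
- read_camera(name): name is "scene" or "top" or "wrist"; returns the picture (480x640x3 uint8, red, green, blue); there is no depth.
- camera_model(name): a dict with "fx", "fy", "cx", "cy" (pixels), "cam_to_world" (4x4, takes a point from camera to world coordinates); the wrist camera has in their place "tool_from_camera" (4x4, takes a point from camera to tool coordinates, whose origin is the TCP and whose axes are the flange's). Camera axes: x right, y down, z forward; pixel columns grow to the right and rows downward; lengths in m; the calibration is good to about 2 mm. A picture is of the moment at which its call begins: read the wrist's pose just before it. camera_model takes no time and is no camera call.
- sign_off(): hands the job in; it is judged then, once.
Trained networks look in the newest picture that a camera, given by its name, has taken for a name from the list of things; names that differ only in an ending like _2 or _b are one class to them, and where a whole thing is asked for, a point or a joint stands for the part that bears it (a point fixed in the world has none). Each returns a list of dicts, best first, with "p" (0 to 1); they miss things now and then, are a little off and sometimes report something else, mostly with a low value. They report only what shows in the picture. A call takes as long as a camera call.
- outline_of(camera, target): "region" (480x640 bool, what is visible of it) and "position" ([column, row] in pixels, amid what is visible of it).
- mark_of(camera, target): "position" ([column, row] in pixels: a listed point, or the origin of a listed thing).
The state is a dict: "time": time; "joint_positions": joint angles; "dq": joint speeds; "effort": joint torques, N m; "ee_pos": TCP position; "tool_rot": TCP orientation; "ft_force": force on the tool from outside, world axes, zero at the start; "wrist_torque": the same for the moment, N m; "opening": finger opening in m; "gripper_force": force on a finger pad.
Only numpy, scipy, OpenCV 4.12 (cv2) and the standard library are available. Lean on these libraries where they do the work, as an engineer would, in place of code of your own. Each camera call takes 0.05 s, during which the arm holds its last target. There are 200 camera calls.

TASK

The heavy boom that carries the battery module is parked off to one side. Swing it round gently, touching nothing of it but the two black rubber buffers on its flanks, and bring it to rest with its yellow pointer in line with the green stripe of the test bay, never striking a buffer hard and never letting the boom run fast or swing to its end stops. Then take the hand off: the boom must stand practically still and in line, untouched, for five seconds before you finish, and everything else on the bench stays where it is.

Things in the scene. Friction and masses are not known exactly. Their poses are not given: they have to be found in the camera images.
- boom (a joint): boom's swing angle about its upright pivot, rad; 0: along the stand's own -x; positive: free end towards +y (robot's left). Starts negative; the bay lies at a positive angle. End stops at +-0.9: keep within +-0.85 and below 0.5 rad/s. Nominal inertia with module 0.66 kg m2 (0.65 to 1.45 times), damping 0.035 N m s/rad, dry friction 0.0005 N m: it coasts for many seconds
- boom_hinge (a point): point on the boom's pivot axis, 100 mm above the bench. Steel column 60 mm across, 212 mm tall, on a round base of 170 mm; the yellow hub round it is 100 mm across, 150 mm high. The stand's place and yaw (a few degrees) vary; +x of this point is along the boom, away from its free end
- boom_tip (a point): middle of the top edge of the boom's free end, 395 mm from the pivot axis, 115 mm above the bench, marked by the yellow pointer stripe, 16 mm wide, painted on the boom's end
- tray: the boom's beam: black box 350 mm long (45 to 395 mm from the pivot axis), 120 mm wide, 15 to 115 mm above the bench. Origin on its mid line at bench height, 300 mm from the pivot axis; its -x axis points along the boom to the free end, +y to the boom's left flank. Not to be touched (more than 2 N counts)
- module: white and orange battery module on the beam, 265 x 108 mm, 24 mm high with a terminal stud 40 mm high: tops at 139 and 155 mm above the bench. Origin at its underside, 255 mm from the pivot axis (its centre 245 mm). Not to be touched (more than 2 N counts)
- buffer_left: half-round black rubber buffer on the +y flank: level cylinder, radius 35 mm, 130 mm along the boom, axis 65 mm above the bench, outermost line 95 mm from the boom's mid plane when unloaded. Origin: cylinder's centre, 325 mm from the pivot axis. Gives inwards on a spring, 200 N/m, 30 mm travel, hardly damped: it bounces off a still hand. Push it to brake a positive swing. At most 12 N
- buffer_right: the same sprung buffer on the right (-y) flank, mirrored: push it to swing the boom towards positive angles. At most 12 N
- bay_mark (a point): point on the bay's green stripe (85 x 24 mm, on a white plate 100 mm wide, 11 mm high, flat on the bench), 410 mm from the pivot axis, 15 mm beyond the tip's sweep. -x points along the stripe away from the pivot; an aluminium strip runs under the boom to the pivot. In line: pivot, pointer and stripe on one line seen from above, pointer less than 40 mm off it
- cleaner: bystander: spray bottle, 60 mm across, 190 mm tall, left side of the bench; origin under its centre
- driver: bystander: orange screwdriver lying on the left side; origin at its middle underside
- terminal_cap: bystander: orange terminal cap, 70 mm across, 50 mm tall, left side; origin under its centre
- spanner: bystander: steel spanner lying on the right side; origin at its middle underside
- bolt_pot: bystander: steel bowl 90 mm across, 60 mm tall, right side; origin under its centre
- meter: bystander: yellow multimeter 90 x 150 x 45 mm lying on the right side; origin under its centre

How it is judged:
By the outcome, as a careful person would: the job done as asked, in the order asked, and still so for the second after the job is handed in, with the robot touching nothing.
It also fails if it takes over 51 s, if anything falls off the work surface, if the arm or the gripper's body presses on something with over 40 N, if the wrist force passes 120 N, or if a joint passes its speed limit or range.

## Working session

There is one attempt and no reset: what is moved stays moved. The work goes in short steps, Python scripts to look and compute and a tool call to move; the robot and the scene stay as the last step left them, time stands still between calls to the robot, and variables do not carry over. Pictures are saved under pics/ and viewed, at most 10 in all, crops included, and the job is handed in when it is done.

Besides the shell and the picture viewer there is one more tool, called after ">>>" by a JSON object that holds its "api" and its "payload". servo_tool: Moves the arm, as the interface text tells. Its arguments: {"type":"object","properties":{"deltas":{"type":"array"},"newtons":{"type":"number"}},"required":["deltas"]}

```bash
mkdir -p pics; cat > h.py <<'E'
from rig import *
import numpy as np, cv2
def ray(cam,px,z):
    m=camera_model(cam);T=np.array(m["cam_to_world"])
    d=T[:3,:3]@np.array([(px[0]-m["cx"])/m["fx"],(px[1]-m["cy"])/m["fy"],1]);o=T[:3,3]
    return o+d*(z-o[2])/d[2]
def snap(c,n):
    im=read_camera(c);cv2.imwrite(f"pics/{n}.png",im[:,:,::-1]);return im
E
python3 - <<'E'
from h import *
s=observe();print({k:np.round(v,3).tolist() for k,v in s.items()})
snap("top","top0")
Z=dict(boom_hinge=.1,boom_tip=.115,tray=0,module=.115,buffer_left=.065,buffer_right=.065,bay_mark=.011,cleaner=0,terminal_cap=0,bolt_pot=0,meter=0,spanner=0,driver=0)
for n,z in Z.items():
    r=mark_of("top",n)
    for q in r[:2]: print(n,round(q["p"],2),np.round(q["position"],1),np.round(ray("top",q["position"],z),4))
snap("scene","scene0")
for n in ["boom_hinge","boom_tip","bay_mark"]:
    for q in mark_of("scene",n)[:1]: print("scene",n,round(q["p"],2),np.round(q["position"],1),np.round(ray("scene",q["position"],Z[n]),4))
print(observe()["time"])
E
```

```text
{'time': 0.0, 'joint_positions': [-1.372, 0.088, 1.372, -0.0, 1.684, -0.103], 'dq': [0.0, -0.0, -0.001, -0.0, 0.001, 0.0], 'effort': [-0.0, -34.019, -30.243, 0.072, 0.033, -0.0], 'ee_pos': [0.163, -0.525, 0.229], 'tool_rot': [-3.139, -0.0, 0.302], 'ft_force': [-0.089, 0.257, 0.545], 'wrist_torque': [0.01, -0.009, -0.025], 'gripper_force': 0.0, 'opening': 0.094}
boom_hinge 0.69 [249.4 309. ] [0.4231 0.2    0.1   ]
boom_hinge 0.65 [309.2 160.1] [0.8071 0.0436 0.1   ]
boom_tip 0.65 [391.2 286.4] [ 0.4716 -0.1564  0.115 ]
tray 0.62 [367.2 257.2] [ 0.5617 -0.1084  0.    ]
module 0.64 [361.7 239.9] [ 0.591  -0.0861  0.115 ]
buffer_left 0.9 [356.3 276. ] [ 0.5045 -0.073   0.065 ]
buffer_left 0.18 [524.2 308.2] [ 0.4128 -0.5034  0.065 ]
buffer_right 0.56 [390.5 250.5] [ 0.5696 -0.1643  0.065 ]
bay_mark 0.85 [249.  307.9] [0.4304 0.2112 0.011 ]
cleaner 0.92 [123.5 273.2] [0.5308 0.5506 0.    ]
terminal_cap 0.71 [153.4 236.4] [0.63   0.4725 0.    ]
bolt_pot 0.88 [486.4 227.4] [ 0.6378 -0.438   0.    ]
bolt_pot 0.63 [153.3 233.1] [0.6392 0.473  0.    ]
meter 0.63 [523.7 308.7] [ 0.4142 -0.5244  0.    ]
spanner 0.9 [520.3 251.6] [ 0.5691 -0.5264  0.    ]
driver 0.79 [153.1 302.3] [0.451 0.469 0.   ]
scene boom_hinge 0.96 [392.1 246.8] [0.7953 0.0534 0.1   ]
scene boom_tip 0.85 [243.4 247.6] [ 0.4648 -0.1704  0.115 ]
scene bay_mark 0.84 [313.  212.2] [0.4314 0.2029 0.011 ]
0.9
```

View pics/top0.png

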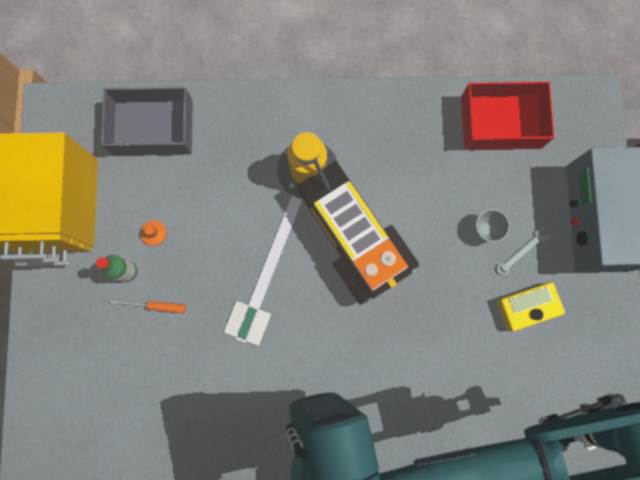

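View pics/scene0.png

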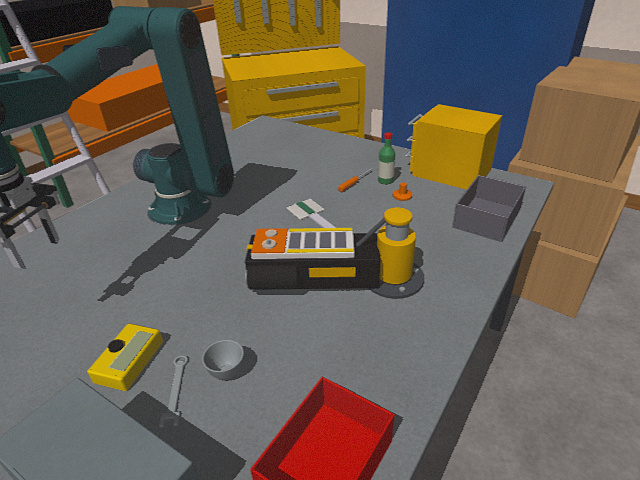

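The top view shows the boom pointing down-right: hub at about (308,150), pointer at (392,285). The green stripe is at (247,322), and all the bystanders are clear. In the scene view the tip is at (243,248). Hub, tip and stripe give distances that match the listed ones.

The plan is to push the right buffer at half the wanted boom speed so it rebounds elastically. I'll then brake on the left buffer with the hand receding at about half the boom's speed.

```bash
cat >> h.py <<'E'
H=np.array([.801,.0485]); R0,PH0,BAY=.325,None,None
PHI=np.arange(-.95,.95,.002); RR=np.arange(.13,.38,.002)
def ang(p): return np.arctan2(p[1]-H[1],-(p[0]-H[0]))
def polar(im,cam="top",z=.139):
    m=camera_model(cam);W=np.linalg.inv(np.array(m["cam_to_world"]))
    P,R=np.meshgrid(PHI,RR)
    X=np.stack([H[0]-R*np.cos(P),H[1]+R*np.sin(P),0*P+z,0*P+1])
    c=np.tensordot(W,X,1)
    return cv2.remap(im,(m["fx"]*c[0]/c[2]+m["cx"]).astype("f4"),(m["fy"]*c[1]/c[2]+m["cy"]).astype("f4"),cv2.INTER_LINEAR)
def phi(im,ref=None):
    t=np.load("tmpl.npz");s=cv2.matchTemplate(polar(im),t["t"],cv2.TM_CCOEFF_NORMED)[0]
    i=int(np.clip(s.argmax(),2,len(s)-3));a=np.polyfit(np.arange(-2,3),s[i-2:i+3],2)
    return float(PHI[0]+.002*(i-a[1]/(2*a[0]))+t["off"]),float(s[i])
def hand(ph,d,r=.325): # d signed distance from mid plane along n
    return [H[0]-r*np.cos(ph)+d*np.sin(ph),H[1]+r*np.sin(ph)+d*np.cos(ph)]
def plan(x,y,z,yaw,N,op=0,start=None):
    s=observe();p=np.array(s["ee_pos"]);y0=s["tool_rot"][2]
    if start is not None:p=np.array(start[:3]);y0=start[3]
    D=(np.array([x,y,z])-p);dy=(yaw-y0+np.pi)%(2*np.pi)-np.pi
    out=[]
    for k in range(N):
        a=y0+dy*k/N;d=D/N
        out.append([op,round(d[0]*np.cos(a)+d[1]*np.sin(a),4)*1e3,round(d[0]*np.sin(a)-d[1]*np.cos(a),4)*1e3,round(-d[2],4)*1e3,0,0,round(-dy/N,3)])
    print(",".join(",".join("%g"%round(v,3) for v in r) for r in out))
E
python3 - <<'E'
from h import *
im=cv2.imread("pics/top0.png")[:,:,::-1].copy()
p0=ang([.468,-.163]);print("phi0",p0,"bay",ang([.431,.207]))
g=(im[...,1].astype(int)-im[...,0]>25)&(np.indices(im.shape[:2])[0]>290)&(abs(np.indices(im.shape[:2])[1]-247)<30)
ys,xs=np.nonzero(g);c=ray("top",[xs.mean(),ys.mean()],.011);print("green",len(xs),c,ang(c),np.hypot(*(c[:2]-H)))
pl=polar(im);j=int((p0-.2-PHI[0])/.002)
np.savez("tmpl.npz",t=pl[:,j:j+200],off=p0-PHI[j]);print(phi(im))
cv2.imwrite("pics/polar.png",pl[:,:,::-1])
t=hand(p0,-.13);print("pre",t,"yaw",np.pi/2-p0)
plan(t[0],t[1],.22,np.pi/2-p0,18)
E
```

```text
phi0 -0.5658543271080597 bay 0.40472868075725227
green 252 [0.39107593 0.21755285 0.011     ] 0.3911504528752135 0.443414710320673
(-0.5658481431363591, 1.0)
pre [np.float64(0.5963552994069802), np.float64(-0.23548159538814)] yaw 2.136650653902956
0,27.7,-8.2,0.6,0,0,-0.102,0,28.4,-5.4,0.6,0,0,-0.102,0,28.8,-2.4,0.6,0,0,-0.102,0,28.9,0.5,0.6,0,0,-0.102,0,28.7,3.5,0.6,0,0,-0.102,0,28.2,6.4,0.6,0,0,-0.102,0,27.4,9.2,0.6,0,0,-0.102,0,26.4,11.9,0.6,0,0,-0.102,0,25,14.6,0.6,0,0,-0.102,0,23.4,17,0.6,0,0,-0.102,0,21.5,19.3,0.6,0,0,-0.102,0,19.5,21.4,0.6,0,0,-0.102,0,17.2,23.3,0.6,0,0,-0.102,0,14.7,24.9,0.6,0,0,-0.102,0,12.1,26.3,0.6,0,0,-0.102,0,9.4,27.4,0.6,0,0,-0.102,0,6.5,28.2,0.6,0,0,-0.102,0,3.6,28.7,0.6,0,0,-0.102
```

View pics/polar.png

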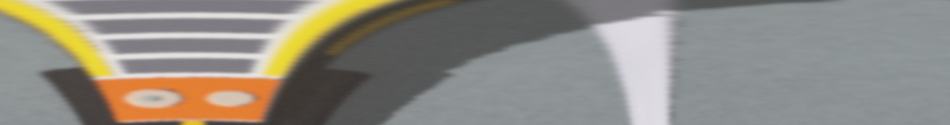

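The polar unwrap shows the module symmetric about column 190 (-0.57 rad), which matches the network's angle. The bay is at about +0.395 rad. Moving beside the right buffer now.

>>> {"api": "servo_tool", "payload": {"deltas": [0,27.7,-8.2,0.6,0,0,-0.102,0,28.4,-5.4,0.6,0,0,-0.102,0,28.8,-2.4,0.6,0,0,-0.102,0,28.9,0.5,0.6,0,0,-0.102,0,28.7,3.5,0.6,0,0,-0.102,0,28.2,6.4,0.6,0,0,-0.102,0,27.4,9.2,0.6,0,0,-0.102,0,26.4,11.9,0.6,0,0,-0.102,0,25,14.6,0.6,0,0,-0.102,0,23.4,17,0.6,0,0,-0.102,0,21.5,19.3,0.6,0,0,-0.102,0,19.5,21.4,0.6,0,0,-0.102,0,17.2,23.3,0.6,0,0,-0.102,0,14.7,24.9,0.6,0,0,-0.102,0,12.1,26.3,0.6,0,0,-0.102,0,9.4,27.4,0.6,0,0,-0.102,0,6.5,28.2,0.6,0,0,-0.102,0,3.6,28.7,0.6,0,0,-0.102]}}

```text
time: 2.4
ee_pos: [0.5972, -0.2344, 0.2196]
tool_rot: [-3.142, 0.0, 2.143]
ft_force: [-0.7, -0.6, -0.8]
opening: 0.0008
gripper_force: 0.0
```

>>> {"api": "servo_tool", "payload": {"deltas": [0,0,0,24,0,0,0,0,0,0,24,0,0,0,0,0,0,24,0,0,0,0,0,0,24,0,0,0,0,0,0,24,0,0,0,0,0,0,24,0,0,0]}}

```text
time: 2.9
ee_pos: [0.5961, -0.2353, 0.0745]
tool_rot: [3.142, 0.0, 2.138]
ft_force: [-0.1, -1.4, -0.2]
opening: 0.0003
gripper_force: 0.0
```

```bash
python3 - <<'E'
from h import *
snap("scene","scene1");im=snap("top","top1");print(phi(im),observe()["ee_pos"],observe()["ft_force"])
E
```

```text
(-0.5624831813211671, 0.6596128344535828) [ 0.59291092 -0.23377987  0.0700304 ] [-1.16129283  0.19512684 -0.33017713]
```

View pics/scene1.png

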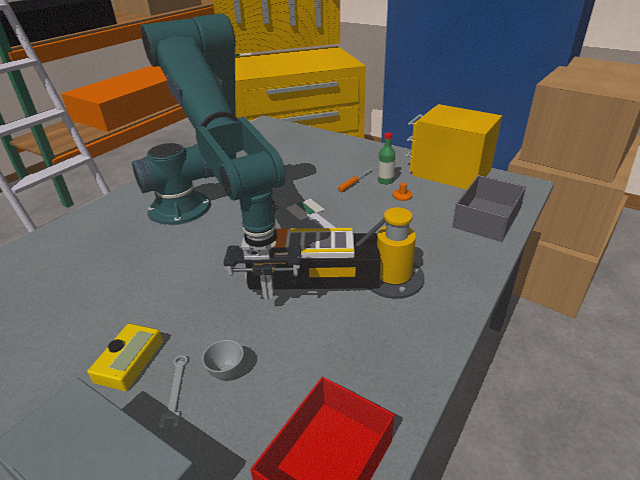

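The hand is beside the right buffer with its fingertips at about (268,295), not yet touching. Next is the approach and a gentle constant-speed push.

>>> {"api": "servo_tool", "payload": {"deltas": [0,5,0,0,0,0,0,0,5,0,0,0,0,0,0,5,0,0,0,0,0,0,1.6,0,0,0,0,0,0,1.6,0,0,0,0,0,0,1.6,0,0,0,0,0,0,1.6,0,0,0,0,0,0,1.6,0,0,0,0,0,0,1.6,0,0,0,0,0,0,1.6,0,0,0,0,0,0,1.6,0,0,0,0,0,0,1.6,0,0,0,0,0,0,1.6,0,0,0,0,0,0,1.6,0,0,0,0,0,0,1.6,0,0,0,0,0,0,1.6,0,0,0,0,0,0,1.6,0,0,0,0,0,0,1.6,0,0,0,0,0,0,1.6,0,0,0,0,0,0,1.6,0,0,0,0,0]}}

```text
time: 4.67
ee_pos: [0.5733, -0.1996, 0.0757]
tool_rot: [3.142, 0.0, 2.138]
ft_force: [0.2, 0.8, 0.1]
opening: 0.0006
gripper_force: 0.0
```

```bash
python3 - <<'E'
from h import *
for k in range(2):
    s=observe();im=snap("top","top2");print(s["time"],phi(im),s["ee_pos"],s["ft_force"])
E
```

```text
4.6667 (-0.4708216644322929, 0.6663861870765686) [ 0.57330177 -0.19958831  0.07571169] [0.17584257 0.76450628 0.09975244]
4.7167 (-0.4655225891577254, 0.6660684943199158) [ 0.57317595 -0.19934472  0.07569595] [ 0.03210378 -0.28522786 -0.0326939 ]
```

>>> {"api": "servo_tool", "payload": {"deltas": [0,-3,0,-20,0,0,0,0,0,0,-36,0,0,0,0,0,0,-36,0,0,0,0,0,0,-36,0,0,0,0,0,0,-25,0,0,0]}}

```text
time: 5.18
ee_pos: [0.5757, -0.2027, 0.2329]
tool_rot: [3.139, 0.004, 2.138]
ft_force: [-0.6, 0.1, 0.2]
opening: 0.0005
gripper_force: 0.0
```

```bash
python3 - <<'E'
from h import *
s=observe();im=snap("top","top3");print(s["time"],phi(im),s["ee_pos"],s["tool_rot"])
t=hand(.32,.104);print(t)
plan(t[0],t[1],.226,np.pi/2-.37,18)
E
```

```text
5.1833 (-0.4148441136847987, 0.7117332816123962) [ 0.57569894 -0.20265805  0.23291486] [3.13901598 0.00418909 2.13777677]
[np.float64(0.5252134114272831), np.float64(0.24945461568081212)]
0,22.8,11.1,0.7,0,0,0.052,0,23.3,9.9,0.7,0,0,0.052,0,23.8,8.6,0.7,0,0,0.052,0,24.2,7.4,0.7,0,0,0.052,0,24.6,6.1,0.7,0,0,0.052,0,24.9,4.8,0.7,0,0,0.052,0,25.1,3.5,0.7,0,0,0.052,0,25.2,2.2,0.7,0,0,0.052,0,25.3,0.9,0.7,0,0,0.052,0,25.3,-0.4,0.7,0,0,0.052,0,25.3,-1.7,0.7,0,0,0.052,0,25.1,-3,0.7,0,0,0.052,0,25,-4.4,0.7,0,0,0.052,0,24.7,-5.6,0.7,0,0,0.052,0,24.4,-6.9,0.7,0,0,0.052,0,24,-8.2,0.7,0,0,0.052,0,23.5,-9.4,0.7,0,0,0.052,0,23,-10.6,0.7,0,0,0.052
```

>>> {"api": "servo_tool", "payload": {"deltas": [0,22.8,11.1,0.4,0,0,0.052,0,23.3,9.9,0.4,0,0,0.052,0,23.8,8.6,0.4,0,0,0.052,0,24.2,7.4,0.4,0,0,0.052,0,24.6,6.1,0.4,0,0,0.052,0,24.9,4.8,0.4,0,0,0.052,0,25.1,3.5,0.4,0,0,0.052,0,25.2,2.2,0.4,0,0,0.052,0,25.3,0.9,0.4,0,0,0.052,0,25.3,-0.4,0.4,0,0,0.052,0,25.3,-1.7,0.4,0,0,0.052,0,25.1,-3,0.4,0,0,0.052,0,25,-4.4,0.4,0,0,0.052,0,24.7,-5.6,0.4,0,0,0.052,0,24.4,-6.9,0.4,0,0,0.052,0,24,-8.2,0.4,0,0,0.052,0,23.5,-9.4,0.4,0,0,0.052,0,23,-10.6,0.4,0,0,0.052]}}

```text
time: 6.73
ee_pos: [0.5222, 0.2518, 0.2209]
tool_rot: [-3.141, 0.0, 1.199]
ft_force: [1.1, -1.0, 0.1]
opening: 0.0005
gripper_force: 0.0
```

>>> {"api": "servo_tool", "payload": {"deltas": [0,0,0,25,0,0,0,0,0,0,25,0,0,0,0,0,0,25,0,0,0,0,0,0,25,0,0,0,0,0,0,25,0,0,0,0,0,0,25,0,0,0]}}

```text
time: 7.23
ee_pos: [0.5223, 0.2505, 0.0698]
tool_rot: [-3.142, 0.0, 1.202]
ft_force: [0.5, 0.8, 0.2]
opening: 0.0005
gripper_force: 0.0
```

```bash
python3 - <<'E'
from h import *
for k in range(3):
    s=observe();im=snap("top","top4");print(s["time"],phi(im),s["ee_pos"],s["tool_rot"])
m=mark_of("top","boom_tip");print([(q["p"],ang(ray("top",q["position"],.115))) for q in m])
print(hand(.32,.104))
E
```

```text
7.2333 (-0.2234445365231812, 0.9899560213088989) [0.52225919 0.25054435 0.06981252] [-3.14151666e+00  2.83430145e-04  1.20188208e+00]
7.2833 (-0.21901028749343454, 0.98915696144104) [0.51873192 0.24915233 0.06361369] [-3.13339141  0.007458    1.20182864]
7.3333 (-0.21465284282141228, 0.9892858266830444) [0.51886012 0.24919997 0.0656726 ] [-3.1332706   0.00753365  1.20182645]
[(0.86, np.float64(-0.22242788907415928))]
[np.float64(0.5252134114272831), np.float64(0.24945461568081212)]
```

View pics/top4.png

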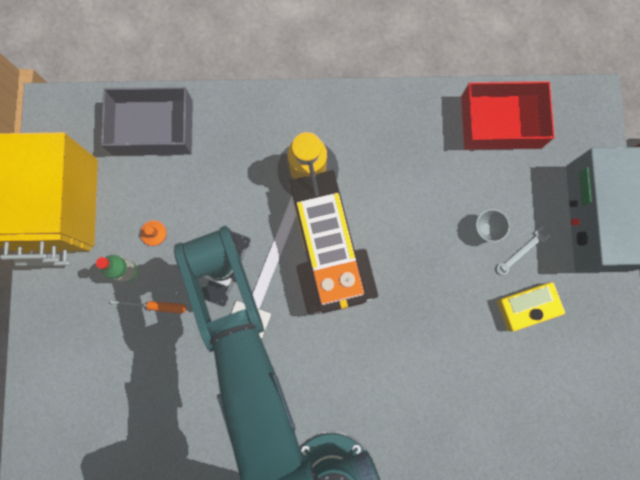

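The boom, with its pointer at (343,303), is coasting at about 0.088 rad/s and slowing. The hand is waiting on the left side.

>>> {"api": "servo_tool", "payload": {"deltas": [0,0,0,-4,0,0,0,0,0,0,-4,0,0,0,0,0,0,0,0,0,0,0,0,0,0,0,0,0,0,0,0,0,0,0,0,0,0,0,0,0,0,0,0,0,0,0,0,0,0,0,0,0,0,0,0,0,0,0,0,0,0,0,0,0,0,0,0,0,0,0,0,0,0,0,0,0,0,0,0,0,0,0,0,0,0,0,0,0,0,0,0,0,0,0,0,0,0,0,0,0,0,0,0,0,0,0,0,0,0,0,0,0,0,0,0,0,0,0,0,0,0,0,0,0,0,0,0,0,0,0,0,0,0,0,0,0,0,0,0,0]}}

```text
time: 9.1
ee_pos: [0.5226, 0.2506, 0.0794]
tool_rot: [3.142, 0.0, 1.202]
ft_force: [0.3, -0.1, 0.1]
opening: 0.0003
gripper_force: 0.0
```

>>> {"api": "servo_tool", "payload": {"deltas": [0,0,0,0,0,0,0,0,0,0,0,0,0,0,0,0,0,0,0,0,0,0,0,0,0,0,0,0,0,0,0,0,0,0,0,0,0,0,0,0,0,0,0,0,0,0,0,0,0,0,0,0,0,0,0,0,0,0,0,0,0,0,0,0,0,0,0,0,0,0,0,0,0,0,0,0,0,0,0,0,0,0,0,0,0,0,0,0,0,0,0,0,0,0,0,0,0,0,0,0,0,0,0,0,0,0,0,0,0,0,0,0,0,0,0,0,0,0,0,0,0,0,0,0,0,0,0,0,0,0,0,0,0,0,0,0,0,0,0,0]}}

```text
time: 10.77
ee_pos: [0.5226, 0.2506, 0.0794]
tool_rot: [-3.142, 0.0, 1.202]
ft_force: [1.0, 0.1, -0.4]
opening: 0.0004
gripper_force: 0.0
```

```bash
cat > m.py <<'E'
from h import *
import sys
L=[]
for k in range(int(sys.argv[1])):
    s=observe();im=read_camera("top");L.append((s["time"],*phi(im)))
L=np.array(L);print(np.round(L[[0,-1]],4).tolist(),"v",np.polyfit(L[:,0],L[:,1],1)[0] if len(L)>1 else "",np.round(s["ee_pos"],4),np.round(s["ft_force"],2))
r=np.array(s["ee_pos"])[:2]-H
from scipy.optimize import brentq
print("contact phi",brentq(lambda p:r@[np.sin(p),np.cos(p)]-.103,-.9,.9))
E
python3 m.py 4
```

```text
[[10.7667, 0.0487, 0.9797], [10.9167, 0.0588, 0.981]] v 0.06711429750292511 [0.5226 0.2506 0.0795] [ 0.82 -0.12 -0.31]
contact phi 0.3239857185982424
```

>>> {"api": "servo_tool", "payload": {"deltas": [0,0,0,0,0,0,0,0,0,0,0,0,0,0,0,0,0,0,0,0,0,0,0,0,0,0,0,0,0,0,0,0,0,0,0,0,0,0,0,0,0,0,0,0,0,0,0,0,0,0,0,0,0,0,0,0,0,0,0,0,0,0,0,0,0,0,0,0,0,0,0,0,0,0,0,0,0,0,0,0,0,0,0,0,0,0,0,0,0,0,0,0,0,0,0,0,0,0,0,0,0,0,0,0,0,0,0,0,0,0,0,0,0,0,0,0,0,0,0,0,0,0,0,0,0,0,0,0,0,0,0,0,0,0,0,0,0,0,0,0]}}

```text
time: 12.63
ee_pos: [0.5226, 0.2506, 0.0794]
tool_rot: [3.142, 0.0, 1.202]
ft_force: [-0.3, -0.6, 0.5]
opening: 0.0008
gripper_force: 0.0
```

>>> {"api": "servo_tool", "payload": {"deltas": [0,0,0,0,0,0,0,0,0,0,0,0,0,0,0,0,0,0,0,0,0,0,0,0,0,0,0,0,0,0,0,0,0,0,0,0,0,0,0,0,0,0,0,0,0,0,0,0,0,0,0,0,0,0,0,0,0,0,0,0,0,0,0,0,0,0,0,0,0,0,0,0,0,0,0,0,0,0,0,0,0,0,0,0,0,0,0,0,0,0,0,0,0,0,0,0,0,0]}}

```text
time: 13.8
ee_pos: [0.5226, 0.2506, 0.0795]
tool_rot: [3.142, 0.0, 1.202]
ft_force: [-0.1, -0.2, 0.0]
opening: 0.0009
gripper_force: 0.0
```

```bash
python3 m.py 5
```

```text
[[13.8, 0.2287, 0.9755], [14.0, 0.2388, 0.9751]] v 0.05102807252365524 [0.5226 0.2506 0.0795] [ 0.39 -0.06 -0.11]
contact phi 0.32394954985970775
```

>>> {"api": "servo_tool", "payload": {"deltas": [0,0.47,0,0,0,0,0,0,0.47,0,0,0,0,0,0,0.47,0,0,0,0,0,0,0.47,0,0,0,0,0,0,0.47,0,0,0,0,0,0,0.47,0,0,0,0,0,0,0.47,0,0,0,0,0,0,0.47,0,0,0,0,0,0,0.47,0,0,0,0,0,0,0.47,0,0,0,0,0,0,0.47,0,0,0,0,0,0,0.47,0,0,0,0,0,0,0.47,0,0,0,0,0,0,0.47,0,0,0,0,0,0,0.47,0,0,0,0,0,0,0.47,0,0,0,0,0,0,0.47,0,0,0,0,0,0,0.47,0,0,0,0,0,0,0.47,0,0,0,0,0,0,0.47,0,0,0,0,0]}}

```text
time: 15.72
ee_pos: [0.526, 0.2594, 0.0794]
tool_rot: [3.142, 0.0, 1.202]
ft_force: [-0.6, -0.3, -0.3]
opening: 0.0006
gripper_force: 0.0
```

```bash
python3 m.py 1
```

```text
[[15.7167, 0.3209, 0.9645], [15.7167, 0.3209, 0.9645]] v  [0.526  0.2594 0.0794] [-0.58 -0.34 -0.25]
contact phi 0.3525964579301745
```

>>> {"api": "servo_tool", "payload": {"deltas": [0,0.47,0,0,0,0,0,0,0.47,0,0,0,0,0,0,0.47,0,0,0,0,0,0,0.47,0,0,0,0,0,0,0.47,0,0,0,0,0,0,0.47,0,0,0,0,0,0,0.47,0,0,0,0,0,0,0.47,0,0,0,0,0,0,0.47,0,0,0,0,0,0,0.47,0,0,0,0,0,0,0.47,0,0,0,0,0,0,0.47,0,0,0,0,0,0,0.47,0,0,0,0,0,0,0.47,0,0,0,0,0,0,0.47,0,0,0,0,0]}}

```text
time: 17.02
ee_pos: [0.5286, 0.266, 0.0795]
tool_rot: [3.142, 0.0, 1.202]
ft_force: [-0.1, 0.5, -0.1]
opening: 0.0004
gripper_force: 0.0
```

```bash
python3 m.py 3
```

```text
[[17.0167, 0.3753, 0.951], [17.1167, 0.3792, 0.9494]] v 0.03859659629233316 [0.5286 0.266  0.0795] [-0.05 -1.04 -1.07]
contact phi 0.373852660285088
```

>>> {"api": "servo_tool", "payload": {"deltas": [0,0.47,0,0,0,0,0,0,0.47,0,0,0,0,0,0,0.47,0,0,0,0,0,0,0.47,0,0,0,0,0,0,0.47,0,0,0,0,0,0,0.47,0,0,0,0,0,0,0.47,0,0,0,0,0,0,0.47,0,0,0,0,0,0,0.47,0,0,0,0,0,0,0.47,0,0,0,0,0]}}

```text
time: 18.0
ee_pos: [0.5302, 0.2704, 0.0794]
tool_rot: [-3.142, 0.0, 1.202]
ft_force: [0.1, 1.2, -0.5]
opening: 0.0007
gripper_force: 0.0
```

```bash
python3 m.py 3
```

```text
[[18.0, 0.3942, 0.9494], [18.1, 0.3942, 0.9493]] v 8.874267375770678e-05 [0.5302 0.2704 0.0795] [ 0.1  -0.35 -0.35]
contact phi 0.3879276643716546
```

The boom is at rest at 0.394 rad, in line with the bay. Taking the hand away.

>>> {"api": "servo_tool", "payload": {"deltas": [0,10,0,0,0,0,0,0,20,0,0,0,0,0,0,20,0,0,0,0,0,0,0,0,0,0,0,0,0,0,0,0,0,0,0,0,0,0,0,0,0]}}

```text
invalid input at $.deltas: expected a multiple of 7 numbers
```

```bash
python3 m.py 5
```

```text
[[18.15, 0.3942, 0.9493], [18.35, 0.3942, 0.9492]] v -1.8948792178003688e-05 [0.5302 0.2703 0.0795] [0.08 0.12 0.45]
contact phi 0.3877177716866971
```

>>> {"api": "servo_tool", "payload": {"deltas": [0,10,0,0,0,0,0,0,20,0,0,0,0,0,0,20,0,0,0,0,0,0,0,0,-30,0,0,0,0,0,0,-40,0,0,0,0,0,0,-40,0,0,0,0,0,0,-30,0,0,0]}}

```text
time: 18.98
ee_pos: [0.5489, 0.3182, 0.223]
tool_rot: [3.139, -0.003, 1.202]
ft_force: [0.7, -0.0, 0.5]
opening: 0.0006
gripper_force: 0.0
```

```bash
python3 m.py 4
```

```text
[[18.9833, 0.3944, 0.9709], [19.1333, 0.3944, 0.9709]] v 3.489531925954233e-05 [0.55   0.3185 0.2241] [0.42 1.1  0.15]
contact phi 0.5385780978641149
```

>>> {"api": "servo_tool", "payload": {"deltas": [0,0,0,0,0,0,0,0,0,0,0,0,0,0,0,0,0,0,0,0,0,0,0,0,0,0,0,0,0,0,0,0,0,0,0,0,0,0,0,0,0,0,0,0,0,0,0,0,0,0,0,0,0,0,0,0,0,0,0,0,0,0,0,0,0,0,0,0,0,0,0,0,0,0,0,0,0,0,0,0,0,0,0,0,0,0,0,0,0,0,0,0,0,0,0,0,0,0,0,0,0,0,0,0,0,0,0,0,0,0,0,0,0,0,0,0,0,0,0,0,0,0,0,0,0,0,0,0,0,0,0,0,0,0,0,0,0,0,0,0]}}

```text
time: 20.85
ee_pos: [0.5482, 0.317, 0.2194]
tool_rot: [3.142, 0.0, 1.202]
ft_force: [-0.0, -0.7, -0.1]
opening: 0.0003
gripper_force: 0.0
```

>>> {"api": "servo_tool", "payload": {"deltas": [0,0,0,0,0,0,0,0,0,0,0,0,0,0,0,0,0,0,0,0,0,0,0,0,0,0,0,0,0,0,0,0,0,0,0,0,0,0,0,0,0,0,0,0,0,0,0,0,0,0,0,0,0,0,0,0,0,0,0,0,0,0,0,0,0,0,0,0,0,0,0,0,0,0,0,0,0,0,0,0,0,0,0,0,0,0,0,0,0,0,0,0,0,0,0,0,0,0,0,0,0,0,0,0,0,0,0,0,0,0,0,0,0,0,0,0,0,0,0,0,0,0,0,0,0,0,0,0,0,0,0,0,0,0,0,0,0,0,0,0]}}

```text
time: 22.52
ee_pos: [0.5483, 0.317, 0.2194]
tool_rot: [3.142, 0.0, 1.202]
ft_force: [0.5, -0.3, -0.1]
opening: 0.0005
gripper_force: 0.0
```

>>> {"api": "servo_tool", "payload": {"deltas": [0,0,0,0,0,0,0,0,0,0,0,0,0,0,0,0,0,0,0,0,0,0,0,0,0,0,0,0,0,0,0,0,0,0,0,0,0,0,0,0,0,0,0,0,0,0,0,0,0,0,0,0,0,0,0,0,0,0,0,0,0,0,0,0,0,0,0,0,0,0,0,0,0,0,0,0,0,0,0,0,0,0,0,0,0,0,0,0,0,0,0,0,0,0,0,0,0,0,0,0,0,0,0,0,0,0,0,0,0,0,0,0,0,0,0,0,0,0,0,0,0,0,0,0,0,0,0,0,0,0,0,0,0,0,0,0,0,0,0,0]}}

```text
time: 24.18
ee_pos: [0.5482, 0.317, 0.2194]
tool_rot: [3.142, 0.0, 1.202]
ft_force: [-0.2, -0.1, 0.1]
opening: 0.0005
gripper_force: 0.0
```

```bash
python3 m.py 4; python3 - <<'E'
from h import *
snap("top","top5");snap("scene","scene5")
for c in("top","scene"):
  for n,z in(("boom_tip",.115),("bay_mark",.011)):
    print(c,n,[(round(q["p"],2),round(ang(ray(c,q["position"],z)),3)) for q in mark_of(c,n)[:1]])
E
```

```text
[[24.1833, 0.3944, 0.9709], [24.3333, 0.3944, 0.971]] v 6.955071504180026e-05 [0.5483 0.317  0.2195] [-0.05  0.18 -0.39]
contact phi 0.5325120321634041
top boom_tip [(0.95, np.float64(0.399))]
top bay_mark []
scene boom_tip [(0.9, np.float64(0.356))]
scene bay_mark []
```

View pics/top5.png

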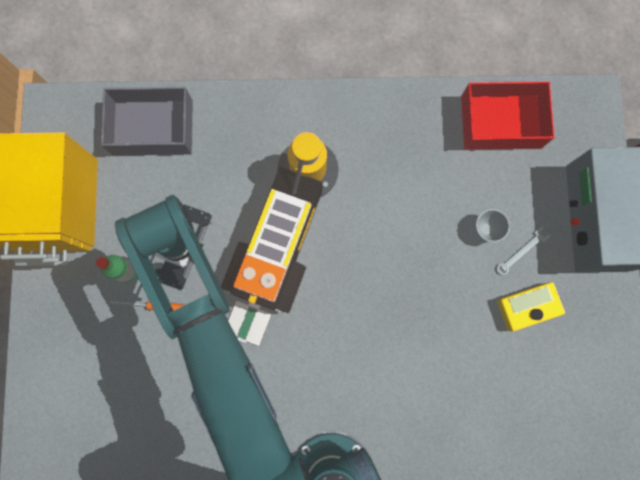

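View pics/scene5.png

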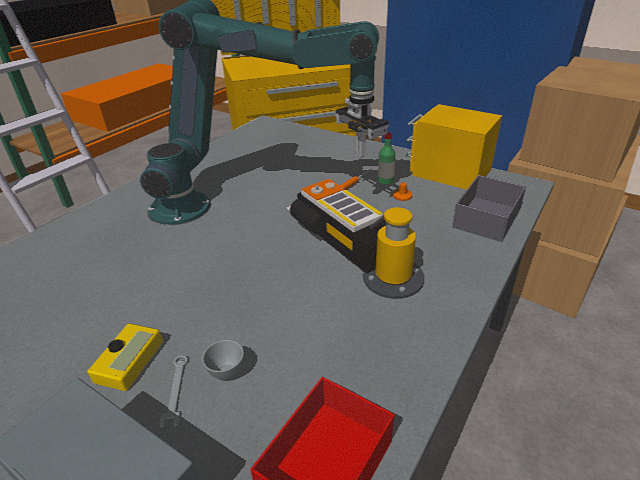

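The top view shows the pointer at (253,299), lined up with the stripe at (247,321). The scene view shows the hand clear of everything and the bystanders where they were. The boom has stood still and untouched for more than 5 s.

```bash
python3 -c "
from rig import *
print(sign_off())"
```

```text
the job is handed in; nothing more can be done
None
```

The boom stands still at 0.394 rad, in line with the green stripe (measured at 0.39–0.40 rad); it stayed untouched for over 5 s before hand-in at about 24.5 s, and only the buffers were pushed.

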